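Lock the printing-frame pin with its R-clip

ROBOT

A 6-joint arm with a two-finger parallel gripper is mounted at the origin on the work surface. World frame = base frame: x ahead of the robot, y to its left, z up, the work surface at z = 0. Lengths are in m, angles in rad, forces in N, time in s.
With the tool pointing down it reaches from about 0.3 to 0.875 m from the base axis. Payload 6.4 kg.
Tool frame: the origin (TCP) lies midway between the tips of the shut fingers; the grasp point (between the pads) lies ctrl.grip_point_offset behind it (ctrl.grip_point_offset is the distance from the TCP to the grasp point, in m); z points along the fingers, y is the direction in which the jaws open and shut (so a half turn about z gives the same grasp; the last joint's range is limited). The gripper opens to 85 mm and grips with 20 to 120 N. Pads are 22 mm wide; open, the fingers measure 114 mm over their backs; the gripper's body (76 mm by 85 mm) begins 54 mm behind the grasp point. The pads swing forward as they close: fully open they stand 13 mm farther back than shut.
Start: joints at [0.913, 0.181, 1.607, -0, 1.354, -0.206], TCP at [0.251, 0.517, 0.231] pointing down, gripper open.
Joint ranges: [-2.99, 2.99], [-0.89, 2.07], [0.3, 2.58], [-1.14, 4.28], [0, 2.63], [-3.12, 3.12]. Speed limits (rad/s): [2.57, 2.57, 3.01, 3.14, 3.14, 3.14].

INTERFACE

Orientations are given as a rotation vector (axis times angle).
In Python, from station import ctrl, imaging, boxes_of, silhouettes, spot_point gives the robot as it stands.
- The arm moves only by the tool arm_command, never from a script. Its argument "deltas" is one flat list of numbers, 7 for each row, row after row: the shift along the tool's x, y, z in cm, then the turn, a rotation vector about the tool's x, y, z in rad, then the opening, from 0 (shut) to 1 (fully open). A call has 1 to 5 rows; each row is the pose to reach, as a shift and turn from the pose commanded when the call began, along the tool's axes at that moment; what a row does not reach only later rows make up. A row lasts 1/12 s, in which the tool goes at most 41.7 mm and 7.16 degrees, less where a joint would pass 70% of its speed; a pose out of reach is approached as far as the arm can. A call with a gripper value outside its range is refused whole. The fingers move at their own pace and stop on an object; "grip_force" is the grip in N (left out, the last holds). Time passes only in rows, so rows that repeat a pose let the fingers close. It gives the time, the measured TCP pose, the force and the opening at its end, in the units of the state.
- ctrl.sense(): the state, without advancing time (a new reading comes with each control period).
- imaging.read_camera(name): name is "side" or "top"; returns (picture, depth): 420x560x3 uint8, red, green, blue; 420x560 float32, m along the optical axis (not along the pixel's ray), 0 where there is no reading.
- imaging.get_calibration(name): a dict with "camera_matrix" (3x3 intrinsics, pixels), "extrinsics" (4x4, takes a point from camera to world coordinates). Camera axes: x right, y down, z forward; pixel columns grow to the right and rows downward; lengths in m; the calibration is good to about 2 mm. A picture is of the moment at which its call begins. get_calibration takes no time and is no camera call.
- ctrl.job_done(): hands the job in, once; it reports no verdict.
Trained networks look in the newest picture that a camera, given by its name, has taken for a name from the list of things; names that differ only in an ending like _2 or _b are one class to them, and where a whole thing is asked for, a point or a joint stands for the part that bears it (a point fixed in the world has none). Each returns a list of dicts, best first, with "conf" (0 to 1); they miss things now and then, are a little off and sometimes report something else, mostly with a low value. They report only what shows in the picture. A call takes as long as a camera call. They do not tell look-alikes from the thing itself.
- boxes_of(target, camera): "extent" ([left, top, width, height] in pixels, round what is visible of it).
- silhouettes(target, camera): "pixels" (420x560 bool, what is visible of it) and "extent" ([left, top, width, height] in pixels, round what is visible of it).
- spot_point(target, camera): "uv" ([column, row] in pixels: a listed point, or the origin of a listed thing).
The state is a dict: "t": time; "qpos": joint angles; "qvel": joint speeds; "joint_efforts": joint torques, N m; "tcp_pos": TCP position; "orientation": TCP orientation; "ft_force": force on the tool from outside, world axes, zero at the start; "moment": the same for the moment, N m; "width": finger opening in m.
Only numpy, scipy, OpenCV 4.12 (cv2) and the standard library are available. Lean on these libraries where they do the work, as an engineer would, in place of code of your own. Each camera call takes 0.05 s, during which the arm holds its last target. There are 200 camera calls.

TASK

On the block-printing table, push the loose steel pin of the grey bracket gently home by its head until the head stops against the brass bush. Then take the red-gripped R-clip from the wooden rack, push its straight leg down through the pin's cross hole, feeling for the hole and never forcing it, until the shoulder sits on the pin and the bow springs over, and let go. Leave the blue-gripped clip in the rack and the other things where they are.

Things in the scene. Friction and masses are not known exactly. Their poses are not given: they have to be found in the camera images.
- bracket: Grey steel clevis bracket fixed to the table, base 90 x 62 x 12 mm, two 36 mm wide lugs 78 mm high at y -62..-52 and -28..-18 mm, carrying a flat aluminium printing-frame arm that runs off along +x. Origin on the table, 9 mm along +y from below point pin_axis; +y is the way the pin is pushed home, z up. Place and yaw vary. It and its pin must not be pressed over 40 N.
- pin (a joint): Travel of the pin along the bracket's +y: 0 = drawn fully out, 0.020 = home, its head against the brass bush. Stiff slide, about 7 N moves it; it stays where it is left.
- pin_head (a point): Centre of the outer (-y) face of the pin's head, a steel disc 36 mm across and 12 mm thick; moves with the pin, at 60 mm height. Push here towards the bracket's +y.
- clip_grip (a point): Centre of the R-clip's red plastic grip, 30 (x) x 12 (y) x 34 (z) mm; grasp it across the 12 mm. Clip upright in the rack, about 70 g, z up. Straight 6 mm steel leg below, its round 4 mm tip 75 mm below this point; 9 mm square shoulder ends 31.8 mm below. The sprung bow is on the +x side, out to 24 mm, 72 mm below; it may go over either side of the pin, clip y along the pin.
- clip_seat (a point): Point on the axis of the clip's leg, 45 mm below the grip's centre (30 mm above the leg's tip), that lies at the pin's centre when the clip is fully seated and its shoulder touches the crest of the pin.
- clip_bow (a joint): Opening of the clip's sprung bow: 0 closed (at rest), about 0.1 rad while forced over the pin. Over the last 16 mm before the seat the downward push rises to some 8 to 15 N, falls away (even pulls the clip down by up to 10 N) from about 10 mm before the seat as the bow springs shut under the pin, and rises again as the shoulder meets the pin.
- rack: Wooden clip rack, a bar 15 mm (x) x 140 mm (y), top 50 mm above the table, on a black foot 70 x 150 mm. Two 8 mm parking holes at y -40 and +40 mm; the red and the blue clip stand in them, either way round, leg 43 mm deep. Origin at the centre of the underside. The clips' tops reach 99 mm above the table: lift well clear. Fixed; its place and yaw vary.
- blue_grip (a point): Centre of the blue grip of a second clip of the same size, standing in the rack's other hole; to be left there.
- block_a: Wooden printing block 70 x 140 x 35 mm with a handle, bystander; origin under its centre.
- block_b: Wooden printing block 80 x 80 x 40 mm with a handle, bystander; origin under its centre.
- dye_jar: Brown-orange dye jar, 60 mm across, 85 mm tall, bystander near the robot; origin under its centre.
- green_jar: Green dye jar, 60 mm across, 85 mm tall, bystander; origin under its centre.
- pin_axis (a point): Mark on the axis of the pin beside the front lug, 60 mm above the table, axes as the bracket. The pin is a level 25 mm rod along y, its vertical cross hole 8 mm wide, the crest 12.5 mm above the axis. With the pin home the hole's centre lies 2 to 16 mm from this point along +y, as the bush was adjusted (exact across): feel for it. The pin runs 16 mm past its hole.
There are look-alikes about, which are no part of the job. There is more than one size of the part that bears clip_grip; the job needs the middle-sized.

How it is judged:
On the way, in this order (a step that is already met when the one before it is completed fails the run):
1. the pin is pushed home (value of joint pin above 0.0185 m), for 0.2 s.
2. the clip's leg is in the cross hole and the bow is being forced over the pin (x of clip_seat in the frame of pin_axis between -0.006 and 0.006 m and y of clip_seat in the frame of pin_axis between -0.003 and 0.021 m and z of clip_seat in the frame of pin_axis below 0.018 m and value of joint clip_bow above 0.03 rad).
At the end, for the whole second after the job is handed in: Pin within 5 mm of home; red clip released, at rest, upright (0.2 rad), leg through the hole: seat point within 4 mm of the pin's centre across and in height, and -2 to 20 mm along the pin from pin_axis; bow sprung shut (below 0.05 rad); blue clip within 15 mm of its place (value of joint pin above 0.015 m and x of clip_seat in the frame of pin_axis between -0.004 and 0.004 m and y of clip_seat in the frame of pin_axis between -0.002 and 0.02 m and z of clip_seat in the frame of pin_axis between -0.004 and 0.004 m and value of joint clip_bow below 0.05 rad and angle between clip_seat's own z axis and vertical below 0.2 rad and linear speed of clip below 0.02 m/s and distance of blue_grip from where it was at the start of the episode below 0.015 m); the robot touches nothing.
It fails at once if the bracket or its pin is pressed with more than 40 N (contact force between anything else and bracket above 40 N).
It fails at once if the blue clip is taken out of the rack or knocked (distance of blue_grip from where it was at the start of the episode above 0.02 m).
It fails at once if a bystander is knocked aside (distance of any of block_a, block_b, dye_jar, green_jar from where it was at the start of the episode above 0.03 m).
It also fails if it takes over 72 s, if anything falls off the work surface, if the arm or the gripper's body presses on something with over 40 N, if the wrist force passes 120 N, or if a joint passes its speed limit or range.

## Working session

There is one attempt and no reset: what is moved stays moved. The work goes in short steps, Python scripts to look and compute and a tool call to move; the robot and the scene stay as the last step left them, time stands still between calls to the robot, and variables do not carry over. Pictures are saved under pics/ and viewed, about 8 in all and at most 12, crops included, and the job is handed in when it is done.

Besides the shell and the picture viewer there is one more tool, called after "Request:" by a JSON object that holds its "op" and its "data". arm_command: Moves the arm, as the interface text tells. Its arguments: {"type":"object","properties":{"deltas":{"type":"array","items":{"type":"number"}},"grip_force":{"type":"number"}},"required":["deltas"]}

```bash
mkdir -p pics; ls
python3 - <<'E'
from station import ctrl, imaging, boxes_of, silhouettes, spot_point
import cv2,numpy as np
np.set_printoptions(precision=4,suppress=True)
for c in("side","top"):
    p,d=imaging.read_camera(c); cv2.imwrite(f"pics/{c}0.png",p[:,:,::-1]); np.savez(f"{c}0.npz",p=p,d=d)
    k=imaging.get_calibration(c); print(c,k["camera_matrix"],k["extrinsics"])
    K=k["camera_matrix"];E=k["extrinsics"]
    for n in("bracket","pin_head","pin_axis","clip_grip","blue_grip","rack","block_a","block_b","dye_jar","green_jar"):
        for r in spot_point(n,c)[:4]:
            u,v=r["uv"]; ui,vi=min(559,max(0,int(round(u)))),min(419,max(0,int(round(v))));z=d[vi,ui]
            w=E@np.r_[np.linalg.inv(K)@[u,v,1]*z,1]
            print(n,round(r["conf"],2),np.round(r["uv"],1),w[:3])
print(ctrl.sense(),ctrl.grip_point_offset)
E
```

```text
pics
side [[380.0683   0.     281.2054]
 [  0.     380.0683 209.5899]
 [  0.       0.       1.    ]] [[ 0.7989 -0.328   0.5041  0.2295]
 [-0.6014 -0.4254  0.6763 -0.5036]
 [-0.0074 -0.8435 -0.5371  0.4531]
 [ 0.      0.      0.      1.    ]]
bracket 0.92 [290.9 268.9] [ 0.5492 -0.102   0.0012]
pin_head 0.56 [346.6 262.7] [ 0.5777 -0.2035  0.0695]
pin_axis 0.95 [297.9 238.4] [ 0.5552 -0.1124  0.0722]
clip_grip 0.97 [133.  227.4] [0.3639 0.1724 0.0177]
clip_grip 0.6 [271.8 186.9] [0.6909 0.1525 0.0075]
blue_grip 0.74 [208.8 161.2] [0.5626 0.2115 0.0906]
rack 0.59 [226.  199.4] [0.5668 0.1551 0.0167]
block_a 0.79 [328.6 202.7] [ 0.728  -0.0056  0.0256]
block_a 0.64 [459.2 308.2] [ 0.6692 -0.346   0.0321]
block_b 0.79 [328.6 202.7] [ 0.728  -0.0056  0.0256]
block_b 0.64 [459.2 308.2] [ 0.6692 -0.346   0.0321]
dye_jar 0.92 [188.8 262. ] [0.4043 0.0011 0.0225]
green_jar 0.9 [253.7 161.9] [0.7248 0.2821 0.0154]
top [[443.7273   0.     284.299 ]
 [  0.     443.7273 208.236 ]
 [  0.       0.       1.    ]] [[-0.0264 -0.9969  0.0746  0.5069]
 [-0.9994  0.0246 -0.0258 -0.0015]
 [ 0.0239 -0.0752
[... 698 characters left out ...]
155.2] [ 0.6944 -0.3055  0.0786]
block_b 0.81 [261.2 140.3] [0.7377 0.0212 0.0688]
dye_jar 0.79 [262.3 279.9] [0.4247 0.0253 0.0892]
green_jar 0.71 [176.9 219.3] [0.5624 0.2128 0.0714]
green_jar 0.6 [149.3 147.2] [0.7298 0.2773 0.0569]
{'t': 1.1, 'qpos': array([ 0.9127,  0.1808,  1.607 ,  0.    ,  1.3538, -0.2063]), 'qvel': array([-0.0015,  0.0017, -0.0017,  0.0012, -0.0002,  0.0002]), 'joint_efforts': array([ -0.0002, -44.4851, -35.1682,  -0.0004,   0.0009,   0.    ]), 'tcp_pos': array([0.251 , 0.5173, 0.2313]), 'orientation': array([-0.7037, -3.0617,  0.0001]), 'ft_force': array([-0.2812, -0.5459, -0.4648]), 'moment': array([-0.0141, -0.0044,  0.007 ]), 'width': 0.08557220204915247} 0.0187
```

View pics/side0.png

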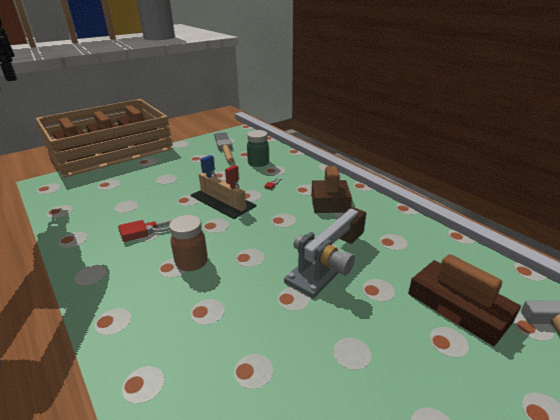

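View pics/top0.png

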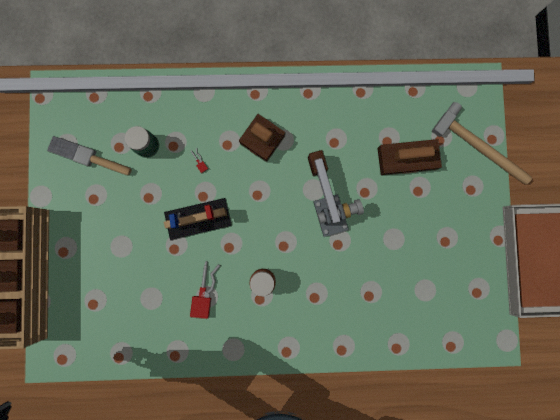

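The lookalikes for the red clip are the large loose clip at side (133,228) / top (201,307), the tiny loose one at side (271,186) / top (201,166), and the one in the rack at side (232,175) / top (209,212). The description (middle size, upright in the rack) picks the rack one. I'll check that in one close crop.

```bash
cat > h.py <<'E'
import numpy as np,cv2
from station import imaging
np.set_printoptions(precision=4,suppress=True,linewidth=150)
def cloud(c,d):
    k=imaging.get_calibration(c);K=k["camera_matrix"];E=k["extrinsics"]
    v,u=np.mgrid[:420,:560]
    P=np.stack([(u-K[0,2])/K[0,0]*d,(v-K[1,2])/K[1,1]*d,d],-1)
    return P@E[:3,:3].T+E[:3,3]
def proj(c,w):
    k=imaging.get_calibration(c);K=k["camera_matrix"];E=np.linalg.inv(k["extrinsics"])
    p=(np.atleast_2d(w)@E[:3,:3].T+E[:3,3])@K.T
    return p[:,:2]/p[:,2:]
E
python3 - <<'E'
from h import *
s=np.load("side0.npz");t=np.load("top0.npz")
def cr(p,x,y,w,h): return cv2.resize(p[y:y+h,x:x+w,::-1],(400,300),interpolation=cv2.INTER_CUBIC)
a=np.vstack([np.hstack([cr(s["p"],180,145,88,66),cr(s["p"],275,205,96,72)]),np.hstack([cr(t["p"],155,180,88,66),cr(t["p"],300,165,80,75)])])
cv2.imwrite("pics/crop1.png",a)
for c,z in(("side",s),("top",t)):
    W=cloud(c,z["d"]);p=z["p"].astype(int);ok=z["d"]>0
    R=(p[...,0]>110)&(p[...,0]>2*p[...,1])&(p[...,0]>2*p[...,2])
    B=(p[...,2]>80)&(p[...,2]>1.7*p[...,0])&(p[...,2]>1.3*p[...,1])
    box=(W[...,0]>.5)&(W[...,0]<.64)&(W[...,1]>.08)&(W[...,1]<.26)&ok
    for n,m in(("red",R),("blue",B)):
        q=W[m&box&(W[...,2]>.055)];print(c,n,len(q),q.min(0),q.max(0),np.median(q,0))
    # rack top bar
    m=box&(abs(W[...,2]-.05)<.006)&~R&~B
    q=W[m][:,:2]; r=cv2.minAreaRect(q.astype(np.float32)*1000);print(c,"bar",len(q),r)
    m=box&(abs(W[...,2]-.01)<.008)&(p.sum(-1)<90)
    print(c,"foot",cv2.minAreaRect(W[m][:,:2].astype(np.float32)*1000), np.median(W[m][:,2]))
E
```

```text
side red 24 [0.5643 0.1326 0.099 ] [0.5891 0.1425 0.1014] [0.5768 0.1372 0.0998]
side blue 27 [0.5465 0.2101 0.0974] [0.5735 0.2213 0.1011] [0.5598 0.2149 0.0997]
side bar 323 ((573.3433837890625, 177.97891235351562), (26.178274154663086, 140.59088134765625), 12.11786937713623)
side foot ((547.8938598632812, 164.8008270263672), (56.29854965209961, 158.51129150390625), 28.109678268432617) 0.005838669769039406
top red 53 [0.564  0.1331 0.0949] [0.5884 0.1459 0.1048] [0.5751 0.1397 0.0992]
top blue 63 [0.5445 0.213  0.0947] [0.5729 0.2244 0.1025] [0.5595 0.2179 0.098 ]
top bar 309 ((566.4422607421875, 178.39015197753906), (15.480688095092773, 139.81689453125), 11.755668640136719)
top foot ((567.071044921875, 178.40919494628906), (66.99384307861328, 147.55728149414062), 11.69290542602539) 0.005137975417072171
```

View pics/crop1.png

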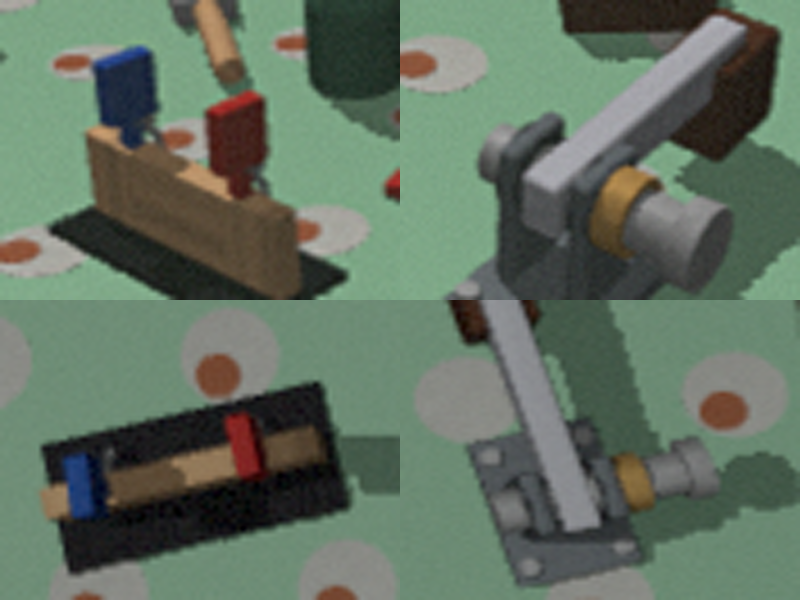

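The crop shows the mid-size red clip in the rack at side crop (238,135) and top crop (245,447), with its bow on the +x side. The bracket's pin is drawn out, with its head at top crop (705,465). Next I'll measure the bracket.

Run:
```python
from h import *
s=np.load("side0.npz");t=np.load("top0.npz")
Ws=cloud("side",s["d"]);Wt=cloud("top",t["d"])
def sel(W,z0,z1,b=(.45,.68,-.26,-.03)):
    return W[(W[...,0]>b[0])&(W[...,0]<b[1])&(W[...,1]>b[2])&(W[...,1]<b[3])&(W[...,2]>z0)&(W[...,2]<z1)]
for n,W in(("s",Ws),("t",Wt)):
    for z0,z1 in((.007,.017),(.074,.084)):
        q=sel(W,z0,z1);print(n,z0,len(q),cv2.minAreaRect(q[:,:2].astype(np.float32)*1000))
# rasters of top cloud heights
q=sel(Wt,.03,.12)
for yy in np.arange(-.2,-.06,.006):
    m=q[(abs(q[:,1]-yy)<.003)&(q[:,0]<.61)]
    if len(m): print("y %.3f"%yy, " ".join("%d:%d"%(a*1000,b*1000) for a,b in m[np.argsort(m[:,0])][:,[0,2]]))
# arm direction from brightness
p=t["p"].astype(int)
m=(p.min(-1)>125)&(abs(p[...,0]-p[...,1])<25)&(Wt[...,2]>.06)&(Wt[...,1]>-.14)&(Wt[...,1]<-.06)&(Wt[...,0]>.52)&(Wt[...,0]<.75)
print("arm",m.sum(),cv2.minAreaRect(Wt[m][:,:2].astype(np.float32)*1000),np.median(Wt[m],0))
```

```text
s 0.007 837 ((596.5377807617188, -135.02793884277344), (148.30908203125, 61.880977630615234), 13.032652854919434)
s 0.074 518 ((601.3472290039062, -130.74166870117188), (144.17098999023438, 88.81297302246094), 44.84513854980469)
t 0.007 476 ((551.7254638671875, -151.6436767578125), (136.56112670898438, 119.9530029296875), 63.39049530029297)
t 0.074 328 ((601.5306396484375, -129.09967041015625), (143.29388427734375, 85.97172546386719), 44.7035026550293)
y -0.200 564:67 564:66 566:70 566:68 566:69 568:72 568:71 568:68 570:76 570:73 570:74 572:76 573:71 574:77 575:73 577:78 577:75 579:79 579:75 581:79 581:77 581:74 583:78 583:76 586:75 586:73 588:76 588:75 590:77 591:72 593:74 596:66 598:63
y -0.194 564:64 564:63 566:69 566:62 567:53 568:74 568:68 568:67 570:72 571:69 571:67 572:77 572:75 572:74 573:71 574:77 575:75 575:75 575:68 577:78 577:77 577:77 577:70 579:80 579:78 579:77 579:71 581:77 581:76 583:79 584:77 584:74 585:81 586:76 588:75 588:76 588:74 590:76 590:75 591:71 593:73 593:73 593:69 595:70 595:70 598:63
y -0.188 566:69 566:66 567:64 568:71 569:65 571:71 571:66 573:71 573:67 
[... 4308 characters left out ...]
557:71 559:73 559:70 559:70 561:72 561:71 561:71 563:76 563:72 565:78 566:70 566:69 567:77 568:75 568:66 570:79 570:76 571:65 572:77 572:78 573:67 574:44 574:75 574:73 575:65 576:58 576:80 576:78 577:66 579:73
y -0.110 546:65 546:59 548:68 548:64 548:62 550:70 550:65 550:67 552:71 552:70 554:72 554:71 557:70 557:68 557:68 559:74 559:71 559:68 561:72 561:70 564:69 564:70 564:69 566:70 566:69 566:65 568:69 568:67 568:66 571:65 571:61
y -0.104 551:51 552:72 553:57 554:72 555:63 557:68 558:48 559:71 560:56 561:71 562:66 562:59 564:65 566:71 566:68 568:65 569:60
arm 368 ((620.6785278320312, -124.67510223388672), (144.0507354736328, 15.16789436340332), 14.673744201660156) [ 0.6269 -0.1227  0.0727]
```

```bash
cat >> h.py <<'E'
from scipy.spatial.transform import Rotation as Ro
BY=np.deg2rad(14.6)
def bframe(W,o=(.5585,-.110)):
    c,s=np.cos(BY),np.sin(BY); d=W[...,:2]-np.array(o)
    return np.stack([d[...,0]*c+d[...,1]*s,-d[...,0]*s+d[...,1]*c,W[...,2]],-1)
def bworld(b,o=(.5585,-.110)):
    c,s=np.cos(BY),np.sin(BY); return np.array([o[0]+b[0]*c-b[1]*s,o[1]+b[0]*s+b[1]*c])
def go(pos,yaw=None):
    "tool-frame deltas (cm, rad) to world TCP pos, tool y at angle yaw+90deg, z down"
    from station import ctrl
    s=ctrl.sense();R=Ro.from_rotvec(s["orientation"])
    d=R.inv().apply(np.array(pos)-s["tcp_pos"])*100
    print("t",s["t"],"tcp",s["tcp_pos"],"F",s["ft_force"],"w",s["width"])
    yaw=BY if yaw is None else yaw
    T=Ro.from_matrix(np.array([[-np.cos(yaw),-np.sin(yaw),0],[-np.sin(yaw),np.cos(yaw),0],[0,0,-1]]))
    print("deltas",d,(R.inv()*T).as_rotvec())
E
python3 - <<'E'
from h import *
for c in("side","top"):
    z=np.load(c+"0.npz");B=bframe(cloud(c,z["d"]));p=z["p"].astype(int)
    near=(abs(B[...,0])<.08)&(abs(B[...,1]+.02)<.1)
    def hist(m,n,ax,step=2):
        v=B[m][:,ax]*1000;h,e=np.histogram(v,np.arange(-110,80,step));k=h>0
        print(c,n,ax," ".join("%d:%d"%(a,b) for a,b in zip(e[:-1][k],h[k])))
    hist(near&(abs(B[...,2]-.012)<.004)&(p[...,1]<1.15*p[...,0]),"base",0,4)
    hist(near&(abs(B[...,2]-.012)<.004)&(p[...,1]<1.15*p[...,0]),"base",1,4)
    m=near&(abs(B[...,0])<.006)&(B[...,2]>.05)
    for y in range(-104,24,3):
        q=B[m&(abs(B[...,1]*1000-y)<1.5)]
        if len(q): print(y,np.round(np.percentile(q[:,2],80)*1000,1),len(q),end=" | ")
    print()
    # pin/head centre in x
    for lo,hi,n in((-.094,-.086,"head"),(-.002,.004,"end")):
        q=B[near&(B[...,1]>lo)&(B[...,1]<hi)&(B[...,2]>.066)];print(c,n,q[:,0].min(),q[:,0].max(),np.mean(q[:,0]))
go([.6,-.3,.2])
E
```

```text
side base 0 -46:28 -42:96 -38:71 -34:49 -30:49 -26:46 -22:58 -18:61 -14:49 -10:36 -6:29 -2:33 2:24 6:21 10:24 14:20 18:20 22:13 26:18 30:12
side base 1 -66:30 -62:95 -58:79 -54:57 -50:36 -46:34 -42:37 -38:44 -34:49 -30:49 -26:61 -22:64 -18:41 -14:30 -10:23 -6:25 -2:3
-98 72.0 37 | -95 78.0 22 | -92 78.5 13 | -89 78.8 11 | -86 78.6 8 | -83 72.4 5 | -80 72.8 12 | -77 73.0 12 | -74 73.2 14 | -71 72.8 11 | -68 73.5 13 | -65 77.8 18 | -62 77.6 13 | -59 77.1 8 | -56 78.1 11 | -53 79.1 11 | -50 78.7 10 | -47 79.0 9 | -44 78.5 4 | -41 75.4 5 | -38 74.0 9 | -35 74.3 10 | -32 74.1 11 | -29 74.7 8 | -26 74.3 6 | -23 73.9 7 | -20 77.7 24 | -17 78.8 8 | -14 79.3 9 | -11 78.8 7 | -8 78.8 1 | -5 73.3 8 | -2 72.7 11 | 1 73.1 8 | 4 72.5 5 | 
side head -0.015392180862093907 0.01548074240750533 -0.00499190300218188
side end -0.008631698627960063 0.009732081733231727 -0.0014493960284525666
top base 0 -46:25 -42:42 -38:35 -34:35 -30:40 -26:41 -22:33 -18:8 -14:4 10:1 14:7 18:16 22:27 26:23 30:23 34:24 38:22 42:16
top base 1 -62:12 -58:27 -54:27 -50:22 -46:19 -42:16 -38:17 -34:15 -30:21 -26:39 -22:32 -18:36 -14:33 -10:36 -6:40 -2:30
-95 79.0 4 | -92 77.9 8 | -89 78.9 7 | -86 79.4 8 | -83 74.1 10 | -80 70.8 4 | -77 73.3 8 | -74 73.0 7 | -71 73.2 7 | -68 71.5 5 | -65 75.0 7 | -62 77.7 8 | -59 78.6 6 | -56 76.6 8 | -53 78.1 6 | -50 78.6 7 | -47 80.1 7 | -44 77.7 9 | -41 72.2 9 | -38 72.9 5 | -35 73.1 8 | -32 73.0 6 | -29 73.6 7 | -26 72.6 5 | -23 73.3 9 | -20 74.3 5 | -17 79.0 7 | -14 79.0 6 | -11 79.2 7 | -8 77.3 10 | -5 72.6 6 | -2 72.4 7 | 1 72.0 9 | 4 71.6 11 | 
top head -0.017275248016914425 0.016323062346595786 -0.000281034784640466
top end -0.009579254369627163 0.010577406651857928 0.00035969903911852434
t 1.1 tcp [0.251  0.5173 0.2313] F [-0.2812 -0.5459 -0.4648] w 0.08557220204915247
deltas [-67.0798 -58.2945   3.1291] [-0.     -0.     -0.7066]
```

Request:
{"op": "arm_command", "data": {"deltas": [-17,-15,1,0,0,-0.6,0,-17,-15,1,0,0,-0.6,0,-17,-15,1,0,0,-0.6,0,-17,-15,1,0,0,-0.6,0,-17,-15,1,0,0,-0.6,0], "grip_force": 30}}

```text
t: 1.52
tcp_pos: [0.3245, 0.3419, 0.223]
orientation: [-0.188, 3.136, 0.0]
ft_force: [0.6, -0.7, 0.1]
width: 0.0256
```

```bash
python3 -c "
from h import *
p=bworld((0,-.130));print(p);go([*p,.2])"
```

```text
[ 0.5913 -0.2358]
t 1.5167 tcp [0.3245 0.3419 0.223 ] F [ 0.5962 -0.7455  0.0699] w 0.025589742060534708
deltas [-19.5806 -60.5413   2.3085] [ 0.      0.0004 -0.135 ]
```

Request:
{"op": "arm_command", "data": {"deltas": [-19,-60,2,0,0,-0.12,0,-19,-60,2,0,0,-0.12,0,-19,-60,2,0,0,-0.12,0,-19,-60,2,0,0,-0.12,0,-19,-60,2,0,0,-0.12,0]}}

```text
t: 1.93
tcp_pos: [0.4076, 0.1567, 0.217]
orientation: [-0.367, 3.119, 0.0]
ft_force: [0.0, 1.3, -0.8]
width: -0.0001
```

Request:
{"op": "arm_command", "data": {"deltas": [-10,-38,1,0,0,0,0,-10,-38,1,0,0,0,0,-10,-38,1,0,0,0,0,-10,-38,1,0,0,0,0,-10,-38,1,0,0,0,0]}}

```text
t: 2.35
tcp_pos: [0.506, -0.0274, 0.2116]
orientation: [-0.366, 3.12, -0.0]
ft_force: [0.7, 1.4, -0.4]
width: -0.0
```

```bash
python3 -c "
from h import *
p=bworld((0,-.130));print(p);go([*p,.2])"
```

```text
[ 0.5913 -0.2358]
t 2.35 tcp [ 0.506  -0.0274  0.2116] F [ 0.699   1.4117 -0.3895] w -3.230432318011131e-05
deltas [ -3.4728 -22.2511   1.166 ] [-0.0003  0.0007 -0.0214]
```

Request:
{"op": "arm_command", "data": {"deltas": [-3.4,-22.2,1,0,0,-0.02,0,-3.4,-22.2,1,0,0,-0.02,0,-3.4,-22.2,1,0,0,-0.02,0,-3.4,-22.2,1,0,0,-0.02,0,-3.4,-22.2,1,0,0,-0.02,0]}}

```text
t: 2.77
tcp_pos: [0.5841, -0.2202, 0.2019]
orientation: [-0.397, 3.116, 0.0]
ft_force: [0.9, 0.6, 0.1]
width: 0.0001
```

Request:
{"op": "arm_command", "data": {"deltas": [0,0,10,0,0,0,0,0,0,10,0,0,0,0,0,0,10,0,0,0,0,0,0,10,0,0,0,0]}}

```text
t: 3.1
tcp_pos: [0.5799, -0.2163, 0.096]
orientation: [0.395, -3.108, -0.01]
ft_force: [-0.5, 0.1, -0.9]
width: -0.0001
```

```bash
python3 -c "
from h import *
from station import ctrl
p=bworld((0,-.118));print(p);go([*p,.052]);print(bframe(ctrl.sense()['tcp_pos']))"
```

```text
[ 0.5882 -0.2242]
t 3.1 tcp [ 0.5799 -0.2163  0.096 ] F [-0.504   0.1445 -0.9451] w -9.203594207144212e-05
deltas [-0.6457 -1.0084  4.3858] [ 0.0077 -0.0075 -0.0018]
[-0.0061 -0.1082  0.096 ]
```

Request:
{"op": "arm_command", "data": {"deltas": [-0.6,-2.2,0,0,0,0,0,-0.6,-2.2,0,0,0,0,0,-0.6,-2.2,4.4,0,0,0,0,-0.6,-2.2,4.4,0,0,0,0,-0.6,-2.2,4.4,0,0,0,0]}}

```text
t: 3.52
tcp_pos: [0.5939, -0.2368, 0.0573]
orientation: [0.398, -3.114, -0.004]
ft_force: [-0.1, -0.2, 0.0]
width: -0.0002
```

```bash
python3 -c "
from h import *
from station import ctrl
p=bworld((0,-.118));go([*p,.052]);print(bframe(ctrl.sense()['tcp_pos']))"
```

```text
t 3.5167 tcp [ 0.5939 -0.2368  0.0573] F [-0.0868 -0.2242  0.0267] w -0.00022889984603283937
deltas [0.2255 1.361  0.5343] [ 0.0027 -0.0024 -0.0008]
[ 0.0023 -0.1316  0.0573]
```

Request:
{"op": "arm_command", "data": {"deltas": [0.1,0.7,0.1,0,0,0,0,0.1,1.3,0.1,0,0,0,0,0.1,1.6,0.1,0,0,0,0,0.1,1.8,0.1,0,0,0,0,0.1,1.8,0.1,0,0,0,0]}}

```text
t: 3.93
tcp_pos: [0.59, -0.2201, 0.0584]
orientation: [-0.399, 3.115, -0.002]
ft_force: [-0.5, 0.3, 0.3]
width: -0.0
```

```bash
python3 -c "
from h import *
from station import ctrl
p=bworld((0,-.118));go([*p,.052]);print(bframe(ctrl.sense()['tcp_pos']))"
```

```text
t 3.9333 tcp [ 0.59   -0.2201  0.0584] F [-0.5124  0.3306  0.3371] w -3.6056801560199447e-06
deltas [ 0.2722 -0.3501  0.6381] [-0.0011  0.0012 -0.0002]
[ 0.0027 -0.1145  0.0584]
```

Request:
{"op": "arm_command", "data": {"deltas": [0.2,0.3,0.5,0,0,0,0,0.2,0.5,0.5,0,0,0,0,0.2,0.7,0.5,0,0,0,0,0.2,0.9,0.5,0,0,0,0]}}

```text
t: 4.27
tcp_pos: [0.5854, -0.2141, 0.0518]
orientation: [-0.397, 3.116, -0.004]
ft_force: [1.0, -7.4, -4.6]
width: -0.0002
```

Request:
{"op": "arm_command", "data": {"deltas": [0,0.2,0,0,0,0,0,0,0.4,0,0,0,0,0,0,0.5,0,0,0,0,0]}}

```text
t: 4.52
tcp_pos: [0.5841, -0.2093, 0.0518]
orientation: [-0.397, 3.116, -0.004]
ft_force: [1.9, -6.4, -4.5]
width: -0.0001
```

Request:
{"op": "arm_command", "data": {"deltas": [0,0.2,0,0,0,0,0,0,0.4,0,0,0,0,0,0,0.6,0,0,0,0,0,0,0.7,0,0,0,0,0]}}

```text
t: 4.85
tcp_pos: [0.5824, -0.2026, 0.0518]
orientation: [-0.397, 3.116, -0.004]
ft_force: [1.9, -7.8, -4.4]
width: -0.0003
```

Request:
{"op": "arm_command", "data": {"deltas": [0,0.1,0,0,0,0,0,0,0.2,0,0,0,0,0,0,0.3,0,0,0,0,0]}}

```text
t: 5.1
tcp_pos: [0.5817, -0.1998, 0.0519]
orientation: [-0.397, 3.116, -0.004]
ft_force: [1.6, -8.0, -4.4]
width: 0.0002
```

```bash
python3 -c "
from h import *
from station import ctrl
p=bworld((0,-.118));go([*p,.052]);print(bframe(ctrl.sense()['tcp_pos']))"
```

```text
t 5.1 tcp [ 0.5817 -0.1998  0.0519] F [ 1.5573 -7.9695 -4.4062] w 0.00019179525165850198
deltas [-0.0208 -2.5295 -0.0065] [-0.0029  0.0002 -0.0015]
[-0.0002 -0.0927  0.0519]
```

Close to home, so I'll use 1 mm steps.

Request:
{"op": "arm_command", "data": {"deltas": [0,0.1,0,0,0,0,0,0,0.15,0,0,0,0,0]}}

```text
t: 5.27
tcp_pos: [0.5813, -0.1982, 0.0518]
orientation: [-0.397, 3.116, -0.004]
ft_force: [2.2, -6.8, -4.4]
width: 0.0001
```

Request:
{"op": "arm_command", "data": {"deltas": [0,0.1,0,0,0,0,0,0,0.15,0,0,0,0,0]}}

```text
t: 5.43
tcp_pos: [0.5812, -0.198, 0.052]
orientation: [-0.397, 3.115, -0.008]
ft_force: [2.9, -12.0, -6.5]
width: 0.0
```

Request:
{"op": "arm_command", "data": {"deltas": [0,0.1,0,0,0,0,0,0,0.1,0,0,0,0,0]}}

```text
t: 5.6
tcp_pos: [0.5812, -0.198, 0.052]
orientation: [-0.396, 3.115, -0.01]
ft_force: [3.3, -14.6, -9.1]
width: 0.0002
```

The pin stopped and the force is rising, so it's home. Backing off, up, and over to the rack.

Request:
{"op": "arm_command", "data": {"deltas": [0,-1,0,0,0,0,0,0,-2.5,0,0,0,0,0,0,-2.5,-4,0,0,0,0,0,-2.5,-8,0,0,0,0,0,-2.5,-12,0,0,0,0]}}

```text
t: 6.02
tcp_pos: [0.5861, -0.2187, 0.1721]
orientation: [0.396, -3.114, -0.004]
ft_force: [1.0, -0.6, 1.0]
width: -0.0001
```

```bash
python3 -c "
from h import *
go([.5755,.1392,.2],np.deg2rad(11.7))"
```

```text
t 6.0167 tcp [ 0.5861 -0.2187  0.1721] F [ 1.0421 -0.6291  1.0429] w -5.864519759806993e-05
deltas [-7.9297 34.9177 -2.7121] [ 0.0028 -0.0023  0.0488]
```

Request:
{"op": "arm_command", "data": {"deltas": [-4,17.5,-3.5,0,0,0.05,0.5,-4,17.5,-3.5,0,0,0.05,0.5,-4,17.5,-3.5,0,0,0.05,0.5,-4,17.5,-3.5,0,0,0.05,0.5,-4,17.5,-3.5,0,0,0.05,0.5]}}

```text
t: 6.43
tcp_pos: [0.5817, -0.0346, 0.2086]
orientation: [-0.324, 3.123, 0.003]
ft_force: [-0.0, 0.2, -1.2]
width: 0.0429
```

Request:
{"op": "arm_command", "data": {"deltas": [-4,17.5,0,0,0,0,0.5,-4,17.5,0,0,0,0,0.5,-4,17.5,0,0,0,0,0.5,-4,17.5,0,0,0,0,0.5,-4,17.5,0,0,0,0,0.5]}}

```text
t: 6.85
tcp_pos: [0.585, 0.1457, 0.2073]
orientation: [-0.325, 3.125, 0.004]
ft_force: [-0.8, 0.1, 0.7]
width: 0.0427
```

Run:
```python
from h import *
go([.5755,.1392,.2],np.deg2rad(11.7))
a=[]
for c in("side","top"):
    p,d=imaging.read_camera(c);np.savez(c+"1.npz",p=p,d=d)
    B=bframe(cloud(c,d))
    m=(abs(B[...,0])<.006)&(B[...,2]>.05)&(B[...,2]<.09)
    for y in list(range(-90,-56,3))+list(range(-12,40,2)):
        q=B[m&(abs(B[...,1]*1000-y)<1)]
        if len(q): print(y,np.round(np.percentile(q[:,2],[30,80])*1000,0),len(q),end=" | ")
    print()
    b=(275,205,90,68) if c=="side" else (290,180,80,60)
    a.append(cv2.resize(p[b[1]:b[1]+b[3],b[0]:b[0]+b[2],::-1],(400,300),interpolation=cv2.INTER_CUBIC))
cv2.imwrite("pics/pin1.png",np.hstack(a))
```

```text
t 6.85 tcp [0.585  0.1457 0.2073] F [-0.7934  0.0873  0.7457] w 0.04270930811120831
deltas [ 1.0604 -0.4409  0.7296] [0.0024 0.0003 0.0033]
-78 [58. 73.] 50 | -75 [77. 79.] 7 | -72 [77. 78.] 6 | -69 [78. 79.] 8 | -66 [76. 78.] 5 | -63 [76. 78.] 8 | -60 [76. 77.] 9 | -57 [76. 77.] 7 | -12 [78. 79.] 4 | -10 [78. 79.] 5 | -6 [72. 73.] 3 | -4 [72. 73.] 5 | -2 [72. 73.] 7 | 0 [70. 73.] 7 | 2 [71. 73.] 8 | 4 [71. 73.] 6 | 6 [71. 73.] 8 | 8 [72. 74.] 8 | 10 [72. 73.] 4 | 12 [71. 73.] 5 | 14 [71. 73.] 6 | 16 [71. 72.] 8 | 18 [72. 73.] 6 | 20 [70. 73.] 9 | 22 [72. 73.] 5 | 24 [68. 68.] 1 | 
-75 [77. 79.] 5 | -72 [77. 80.] 8 | -69 [77. 78.] 5 | -66 [76. 78.] 4 | -63 [77. 78.] 6 | -60 [75. 77.] 4 | -57 [76. 77.] 3 | -12 [78. 79.] 4 | -10 [77. 79.] 5 | -8 [73. 77.] 7 | -6 [72. 73.] 4 | -4 [73. 73.] 4 | -2 [72. 74.] 5 | 0 [71. 74.] 5 | 2 [72. 75.] 6 | 4 [72. 72.] 5 | 6 [70. 72.] 3 | 8 [71. 72.] 6 | 10 [69. 71.] 5 | 12 [71. 74.] 4 | 14 [69. 74.] 5 | 16 [71. 72.] 6 | 18 [72. 75.] 4 | 20 [70. 74.] 4 | 22 [72. 73.] 5 | 24 [58. 70.] 7 |
```

View pics/pin1.png

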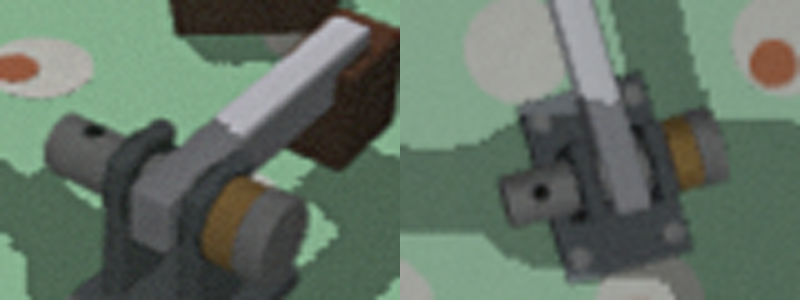

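The pin is home with its head on the bush. The cross hole shows dark at side px ≈ (296,234) and top px ≈ (318,218). I'll refine its position.

Run:
```python
from h import *
for c,(u0,v0) in(("side",(295.9,234.2)),("top",(318.2,218.4))):
    p=np.load(c+"1.npz")["p"].astype(float).mean(-1)
    ui,vi=int(round(u0)),int(round(v0));w=p[vi-4:vi+5,ui-4:ui+5];print(w.astype(int))
    v,u=np.mgrid[vi-4:vi+5,ui-4:ui+5];r=np.hypot(u-u0,v-v0)<3
    k=np.clip(np.median(w[r])-5-w,0,None)*r;uu,vv=(u*k).sum()/k.sum(),(v*k).sum()/k.sum()
    kk=imaging.get_calibration(c);K=kk["camera_matrix"];E=kk["extrinsics"]
    ray=E[:3,:3]@np.linalg.inv(K)@[uu,vv,1];o=E[:3,3]
    P=o+ray*(.0715-o[2])/ray[2];print(c,uu,vv,P,bframe(P))
go([.5755,.1392,.2],np.deg2rad(11.7))
```

```text
[[137 148 152 150 149 149 148 148 144]
 [ 92 111 139 150 150 152 151 149 145]
 [ 83  85  88  99 129 151 153 152 152]
 [ 91  83  69  48  55  78 104 138 151]
 [ 94  80  40  24  21  30  58  96 113]
 [ 92  78  50  35  33  35  63  83  85]
 [ 98  91  85  72  80  90  93  86  84]
 [ 92  96  94  92  89  93  93  95  88]
 [ 92  94  98  95  94  89  93  90  89]]
side 295.7205567451821 234.28372591006425 [ 0.5602 -0.1005  0.0715] [0.0041 0.0088 0.0715]
[[70 62 63 70 68 69 68 73 75]
 [65 66 69 72 77 76 78 85 83]
 [69 74 77 72 72 79 87 93 94]
 [80 87 72 39 28 62 94 93 92]
 [93 87 63 17 20 42 85 94 92]
 [97 92 73 37 39 56 93 93 92]
 [95 96 94 76 71 83 91 86 86]
 [95 91 90 80 89 85 84 83 81]
 [89 88 88 84 83 82 79 78 74]]
top 317.71851851851847 217.98765432098764 [ 0.5574 -0.1017  0.0715] [0.0011 0.0083 0.0715]
t 6.95 tcp [0.5852 0.1431 0.2071] F [ 1.4009 -0.6459 -0.7101] w 0.04279006201542719
deltas [ 1.0326 -0.1828  0.7076] [ 0.0005 -0.0002  0.0038]
```

Request:
{"op": "arm_command", "data": {"deltas": [1.03,-0.18,4,0,0,0.004,0.5,1.03,-0.18,5,0,0,0.004,0.5,1.03,-0.18,5,0,0,0.004,0.5,1.03,-0.18,5,0,0,0.004,0.5]}}

```text
t: 7.28
tcp_pos: [0.5757, 0.1355, 0.1568]
orientation: [0.311, -3.124, -0.0]
ft_force: [0.5, -0.6, 1.0]
width: 0.0425
```

Run:
```python
from h import *
go([.5755,.1392,.066],np.deg2rad(11.7))
```

```text
t 7.2833 tcp [0.5757 0.1355 0.1568] F [ 0.4943 -0.5603  0.9692] w 0.04248636814632795
deltas [-0.0745  0.3643  9.0845] [ 0.0002 -0.0018 -0.0061]
```

Request:
{"op": "arm_command", "data": {"deltas": [-0.07,0.36,3,0,0,-0.006,0.5,-0.07,0.36,6,0,0,-0.006,0.5,-0.07,0.36,7.5,0,0,-0.006,0.5,-0.07,0.36,8.5,0,0,-0.006,0.5,-0.07,0.36,9,0,0,-0.006,0.5]}}

```text
t: 7.7
tcp_pos: [0.5764, 0.1399, 0.0671]
orientation: [-0.321, 3.125, -0.0]
ft_force: [-0.7, -0.3, -0.2]
width: 0.0427
```

Run:
```python
from h import *
a=[]
for c,b in(("side",(190,130,90,68)),("top",(160,180,90,68))):
    p,d=imaging.read_camera(c)
    a.append(cv2.resize(p[b[1]:b[1]+b[3],b[0]:b[0]+b[2],::-1],(400,300),interpolation=cv2.INTER_CUBIC))
cv2.imwrite("pics/grasp.png",np.hstack(a))
go([.5755,.1392,.066],np.deg2rad(11.7))
```

```text
t 7.8 tcp [0.5765 0.1401 0.0678] F [ 0.2005  0.4537 -0.2309] w 0.04274428733101526
deltas [ 0.1141 -0.0688  0.1762] [-0.0002  0.0008  0.001 ]
```

View pics/grasp.png

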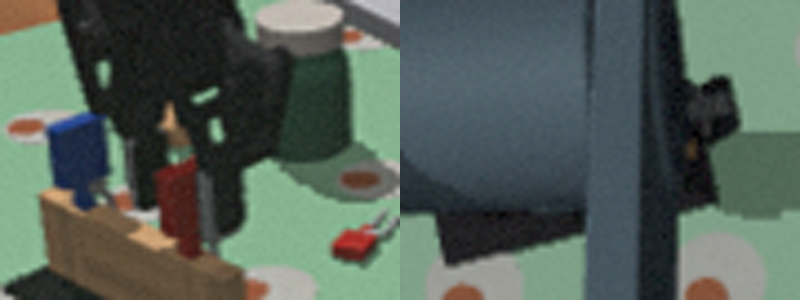

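The fingers straddle the red clip (crop ≈ (180,210)) and the blue one is clear. A small correction, then close.

Request:
{"op": "arm_command", "data": {"deltas": [0.1,-0.13,0.15,0,0,0,0.5,0.1,-0.13,0.15,0,0,0,0.2,0.1,-0.13,0.15,0,0,0,0.16,0.1,-0.13,0.15,0,0,0,0.1,0.1,-0.13,0.15,0,0,0,0.1], "grip_force": 20}}

```text
t: 8.22
tcp_pos: [0.5756, 0.139, 0.0666]
orientation: [-0.323, 3.123, -0.0]
ft_force: [-1.2, -0.5, 3.9]
width: 0.0119
```

Request:
{"op": "arm_command", "data": {"deltas": [0,0,0,0,0,0,0,0,0,0,0,0,0,0,0,0,0,0,0,0,0]}}

```text
t: 8.47
tcp_pos: [0.5756, 0.139, 0.0664]
orientation: [-0.323, 3.123, -0.001]
ft_force: [-0.8, -1.6, 6.0]
width: 0.0115
```

Run:
```python
from h import *
go([.5755,.1392,.066],np.deg2rad(11.7))
```

```text
t 8.4667 tcp [0.5756 0.139  0.0664] F [-0.7693 -1.635   6.0075] w 0.0114616306788741
deltas [0.0053 0.0261 0.0435] [-0.0005  0.0015  0.0016]
```

Request:
{"op": "arm_command", "data": {"deltas": [0,0,-0.5,0,0,0,0,0,0,-2,0,0,0,0,0,0,-5,0,0,0,0,0,0,-9,0,0,0,0,0,0,-11,0,0,0,0], "grip_force": 60}}

```text
t: 8.88
tcp_pos: [0.5759, 0.1393, 0.1794]
orientation: [-0.323, 3.122, 0.0]
ft_force: [0.9, -0.7, -0.5]
width: 0.0112
```

Run:
```python
from h import *
p=bworld((.0007,.0085));print(p)
go([*p,.165])
```

```text
[ 0.557  -0.1016]
t 8.8833 tcp [0.5759 0.1393 0.1794] F [ 0.9292 -0.7126 -0.5073] w 0.011211011050672758
deltas [  6.7812 -23.1971   1.4247] [-0.0003  0.0031 -0.0488]
```

Request:
{"op": "arm_command", "data": {"deltas": [6.8,-20,0,0,0,-0.045,0,6.8,-20,0,0,0,-0.045,0,6.8,-20,0,0,0,-0.045,0,6.8,-20,0,0,0,-0.045,0,6.8,-20,0,0,0,-0.045,0]}}

```text
t: 9.3
tcp_pos: [0.5485, -0.069, 0.1754]
orientation: [0.394, -3.116, -0.001]
ft_force: [1.7, -1.2, -1.0]
width: 0.011
```

Run:
```python
from h import *
a=[]
for c in("side","top"):
    p,d=imaging.read_camera(c);np.savez(c+"2.npz",p=p,d=d)
    b=(235,150,110,110)
    if c=="side": cv2.imwrite("pics/held.png",cv2.resize(p[b[1]:b[1]+b[3],b[0]:b[0]+b[2],::-1],(600,600),interpolation=cv2.INTER_CUBIC))
p=bworld((.0007,.0085))
go([*p,.145])
```

```text
t 9.4 tcp [ 0.5486 -0.0732  0.1755] F [ 1.0321  0.8399 -0.0152] w 0.011129238233819656
deltas [-0.1377 -2.9534  3.0527] [-0.0014 -0.0012 -0.0103]
```

View pics/held.png

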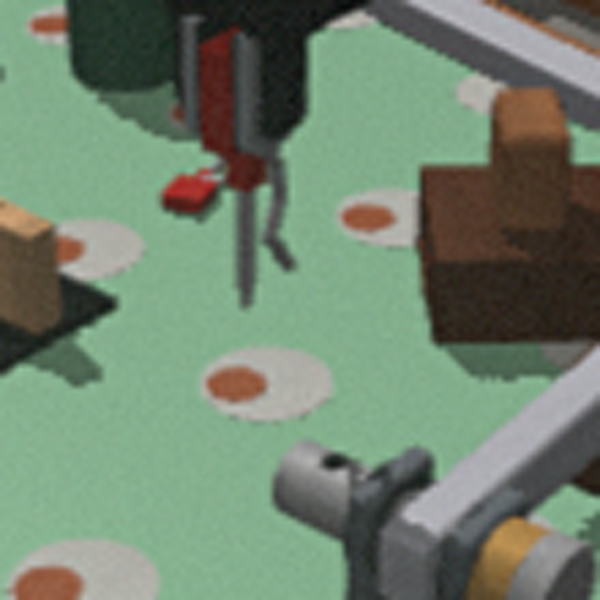

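The clip is held upright, with its leg tip at side px ≈ (280.3,205.9) and its bow on the +x side. I'll use the known tip position to calibrate the side camera, then apply that to the hole.

Run:
```python
from h import *
print(proj("side",[[.5486,-.0732,.1161],[.5486,-.0732,.1186],[.5486,-.0732,.1386]]))
p=np.load("side2.npz")["p"].astype(int).mean(-1)
for v in range(184,210,2): print(v,p[v,272:290].astype(int))
for v in ((.0,.0085),(.002,.0085)): print(v,proj("side",[*bworld(v),.0725]))
```

```text
[[280.3664 207.4626]
 [280.3536 206.1893]
 [280.2484 195.8044]]
184 [ 80  72  61  79  89  77  67  51  42  68 114 152 134  78  66  98 151 150]
186 [ 51  43  66 111 156 141 104  76  73  93 136 148 127  84  74 103 149 149]
188 [ 62  85 109 145 150 141 103  78  71  88 137 143 116  86  92 131 152 152]
190 [111 145 150 148 147 141 102  74  75  92 130 129  94  84 105 145 151 149]
192 [146 150 150 149 149 142 105  76  71  89 121 113  86  93 134 150 149 149]
194 [150 150 146 149 150 144 105  72  69  92 115  91  64  65  87 124 154 149]
196 [150 147 147 148 147 141 102  71  68  89 132 150 131  68  59  79 128 149]
198 [148 149 149 151 150 143 101  78  73  90 136 152 153 137  93  57  79 120]
200 [148 149 146 150 150 143 107  74  72  91 137 151 150 148 148 144 146 148]
202 [152 147 152 150 152 138 108  74  73 104 151 149 150 147 151 146 150 150]
204 [150 151 148 151 147 154 138  88  83 117 154 148 151 150 150 151 146 150]
206 [146 147 148 149 148 151 144 113 120 146 152 148 151 151 146 146 149 147]
208 [150 147 149 146 146 150 146 149 150 150 149 150 149 149 146 150 151 148]
(0.0, 0.0085) [[294.4316 234.9935]]
(0.002, 0.0085) [[295.1401 234.4389]]
```

Request:
{"op": "arm_command", "data": {"deltas": [-0.1,-2,0,0,0,-0.01,0,-0.15,-2.95,1,0,0,-0.01,0,-0.15,-2.95,2,0,0,-0.01,0,-0.15,-2.95,3,0,0,-0.01,0,-0.15,-2.95,3.3,0,0,-0.01,0]}}

```text
t: 9.82
tcp_pos: [0.5564, -0.0941, 0.1393]
orientation: [0.409, -3.11, -0.005]
ft_force: [-0.5, 0.7, -0.3]
width: 0.0113
```

```bash
cat > look.py <<'E'
from h import *
from station import ctrl
import sys
p,d=imaging.read_camera("side");np.savez("side3.npz",p=p,d=d)
b=(265,195,60,60)
cv2.imwrite(sys.argv[1],cv2.resize(p[b[1]:b[1]+b[3],b[0]:b[0]+b[2],::-1],(600,600),interpolation=cv2.INTER_CUBIC))
s=ctrl.sense();B=bframe(s["tcp_pos"]);print("local",B)
go([*bworld((.001,.008)),.137])
print(proj("side",[s["tcp_pos"]-[0,0,.0594]]))
E
python3 look.py pics/above.png
```

```text
local [0.002  0.016  0.1395]
t 9.8667 tcp [ 0.5564 -0.094   0.1395] F [-0.3594  0.3787 -1.4699] w 0.01093316248215489
deltas [ 0.1067 -0.7985  0.2506] [ 0.0034 -0.0041  0.007 ]
[[291.6482 229.1733]]
```

View pics/above.png

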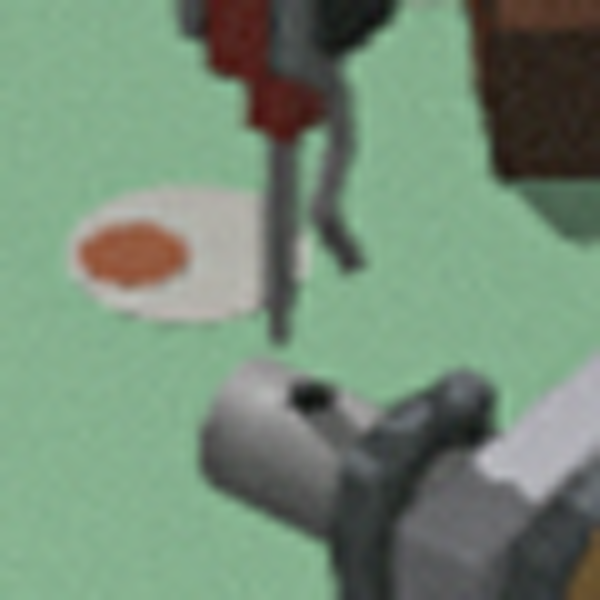

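Tip at crop (280,342), hole at crop (313,396). Moving over the hole.

Request:
{"op": "arm_command", "data": {"deltas": [0.07,-0.4,0,0.003,-0.004,0.007,0,0.07,-0.75,0,0.003,-0.004,0.007,0,0.07,-0.75,0,0.003,-0.004,0.007,0,0.07,-0.75,0,0.003,-0.004,0.007,0]}}

```text
t: 10.2
tcp_pos: [0.56, -0.1035, 0.1432]
orientation: [-0.397, 3.111, -0.005]
ft_force: [-0.5, -0.3, -0.5]
width: 0.0113
```

Run:
```python
from h import *
from station import ctrl
print(bframe(ctrl.sense()["tcp_pos"]));go([*bworld((.0013,.0085)),.134])
```

```text
[0.0031 0.0059 0.1432]
t 10.2 tcp [ 0.56   -0.1035  0.1432] F [-0.4937 -0.3297 -0.4593] w 0.011321083945384721
deltas [0.1832 0.2637 0.9198] [-0.0037  0.0049 -0.001 ]
```

Request:
{"op": "arm_command", "data": {"deltas": [0,0,0,0,0,0,0,0,0,0,0,0,0,0,0,0,0,0,0,0,0,0,0,0,0,0,0,0]}}

```text
t: 10.53
tcp_pos: [0.5596, -0.1034, 0.1427]
orientation: [-0.397, 3.112, -0.004]
ft_force: [-0.5, 0.4, -0.5]
width: 0.0112
```

```bash
cat > st.py <<'E'
from h import *
from station import ctrl
import sys
x,y,z=map(float,sys.argv[1:])
print(bframe(ctrl.sense()["tcp_pos"]));go([*bworld((x/1000,y/1000)),z/1000])
E
python3 st.py 1.3 8.5 134
```

```text
[0.0027 0.0061 0.1427]
t 10.5333 tcp [ 0.5596 -0.1034  0.1427] F [-0.4509  0.3968 -0.5126] w 0.01123113349764168
deltas [0.1476 0.239  0.8711] [-0.0031  0.0042 -0.001 ]
```

Request:
{"op": "arm_command", "data": {"deltas": [0.15,0.24,0.3,-0.003,0.004,0,0,0.15,0.24,0.7,-0.003,0.004,0,0,0.15,0.24,0.7,-0.003,0.004,0,0,0.15,0.24,0.7,-0.003,0.004,0,0,0.15,0.24,0.7,-0.003,0.004,0,0]}}

```text
t: 10.95
tcp_pos: [0.5574, -0.1014, 0.1354]
orientation: [0.398, -3.116, -0.0]
ft_force: [-0.2, -0.8, -0.3]
width: 0.0116
```

```bash
python3 st.py 1.3 8.5 134; python3 look.py pics/above2.png
```

```text
[0.0012 0.0086 0.1354]
t 10.95 tcp [ 0.5574 -0.1014  0.1354] F [-0.2137 -0.8122 -0.2724] w 0.011556441585070073
deltas [-0.0148 -0.0094  0.1394] [ 0.0002 -0.0003 -0.001 ]
local [0.0013 0.0085 0.1356]
t 11.0 tcp [ 0.5576 -0.1015  0.1356] F [ 0.1461 -0.6291 -1.1038] w 0.011285334972878721
deltas [ 0.0255 -0.0501 -0.1448] [ 0.    -0.    -0.001]
[[294.9021 232.8919]]
```

View pics/above2.png

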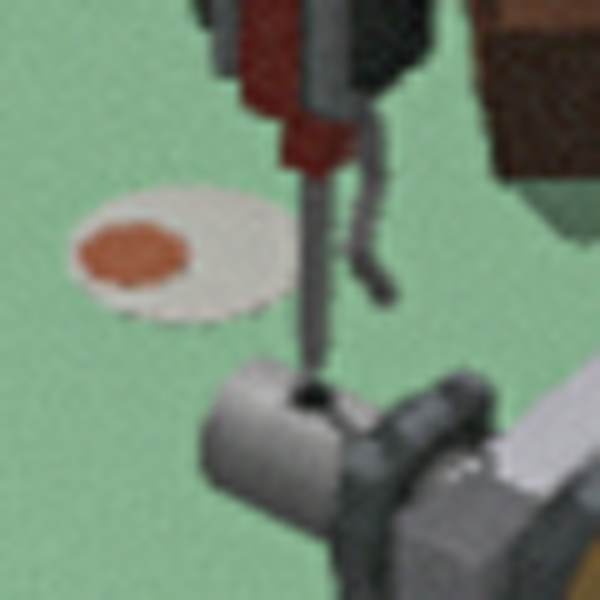

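The tip at crop (314,378) is right above the hole at (313,396). Now a slow descent, watching force.

Request:
{"op": "arm_command", "data": {"deltas": [0,0,0.15,0,0,0,0,0,0,0.3,0,0,0,0,0,0,0.45,0,0,0,0,0,0,0.6,0,0,0,0]}}

```text
t: 11.33
tcp_pos: [0.5575, -0.1015, 0.1294]
orientation: [0.398, -3.116, -0.0]
ft_force: [-0.4, -0.5, -1.0]
width: 0.0112
```

Request:
{"op": "arm_command", "data": {"deltas": [0,0,0.15,0,0,0,0,0,0,0.3,0,0,0,0,0,0,0.3,0,0,0,0]}}

```text
t: 11.58
tcp_pos: [0.5573, -0.1014, 0.1261]
orientation: [0.397, -3.116, -0.001]
ft_force: [0.1, 0.2, -0.3]
width: 0.0111
```

It's in the hole with no force. Continuing.

Request:
{"op": "arm_command", "data": {"deltas": [0,0,0.25,0,0,0,0,0,0,0.5,0,0,0,0,0,0,0.75,0,0,0,0,0,0,0.9,0,0,0,0]}}

```text
t: 11.92
tcp_pos: [0.5573, -0.1014, 0.1171]
orientation: [0.398, -3.116, -0.0]
ft_force: [-0.1, 0.0, -0.0]
width: 0.0114
```

Request:
{"op": "arm_command", "data": {"deltas": [0,0,0.2,0,0,0,0,0,0,0.4,0,0,0,0,0,0,0.6,0,0,0,0,0,0,0.8,0,0,0,0]}}

```text
t: 12.25
tcp_pos: [0.5575, -0.1014, 0.1094]
orientation: [-0.398, 3.116, 0.0]
ft_force: [0.2, 0.2, -0.6]
width: 0.0116
```

Request:
{"op": "arm_command", "data": {"deltas": [0,0,0.2,0,0,0,0,0,0,0.4,0,0,0,0]}}

```text
t: 12.42
tcp_pos: [0.5576, -0.1015, 0.1054]
orientation: [-0.398, 3.116, -0.0]
ft_force: [1.2, 0.1, 1.0]
width: 0.0111
```

Request:
{"op": "arm_command", "data": {"deltas": [0,0,0.15,0,0,0,0,0,0,0.3,0,0,0,0]}}

```text
t: 12.58
tcp_pos: [0.5582, -0.1017, 0.1038]
orientation: [-0.398, 3.115, -0.001]
ft_force: [-5.5, 0.7, 16.1]
width: 0.0109
```

Request:
{"op": "arm_command", "data": {"deltas": [0,0,0.15,0,0,0,0,0,0,0.3,0,0,0,0]}}

```text
t: 12.75
tcp_pos: [0.5585, -0.1023, 0.1019]
orientation: [-0.398, 3.115, -0.003]
ft_force: [-5.4, -0.2, 12.9]
width: 0.0114
```

Request:
{"op": "arm_command", "data": {"deltas": [0,0,0.15,0,0,0,0,0,0,0.3,0,0,0,0]}}

```text
t: 12.92
tcp_pos: [0.5585, -0.1024, 0.0988]
orientation: [-0.398, 3.115, -0.004]
ft_force: [-5.2, -1.5, 12.2]
width: 0.0111
```

Request:
{"op": "arm_command", "data": {"deltas": [0,0,0.15,0,0,0,0,0,0,0.3,0,0,0,0]}}

```text
t: 13.08
tcp_pos: [0.5583, -0.1023, 0.0952]
orientation: [-0.398, 3.115, -0.003]
ft_force: [-2.0, -0.9, 7.8]
width: 0.0112
```

Request:
{"op": "arm_command", "data": {"deltas": [0,0,0.15,0,0,0,0,0,0,0.3,0,0,0,0]}}

```text
t: 13.25
tcp_pos: [0.5576, -0.1016, 0.0908]
orientation: [-0.397, 3.116, -0.0]
ft_force: [-0.4, 1.7, -0.2]
width: 0.0111
```

Request:
{"op": "arm_command", "data": {"deltas": [0,0,0.1,0,0,0,0,0,0,0.2,0,0,0,0]}}

```text
t: 13.42
tcp_pos: [0.5575, -0.1014, 0.0886]
orientation: [0.398, -3.116, -0.0]
ft_force: [-3.0, 1.8, 9.4]
width: 0.0112
```

Request:
{"op": "arm_command", "data": {"deltas": [0,0,0.05,0,0,0,0,0,0,0.05,0,0,0,0]}}

```text
t: 13.58
tcp_pos: [0.5576, -0.1014, 0.0886]
orientation: [0.398, -3.116, -0.0]
ft_force: [-2.1, 1.6, 6.8]
width: 0.0111
```

```bash
python3 look.py pics/seated.png
```

```text
local [0.0013 0.0085 0.0886]
t 13.6333 tcp [ 0.5576 -0.1014  0.0886] F [-2.8737  0.2848  5.7899] w 0.011027662998284712
deltas [ 0.0325 -0.0529 -4.8373] [ 0.     -0.     -0.0008]
[[294.5916 254.602 ]]
```

View pics/seated.png

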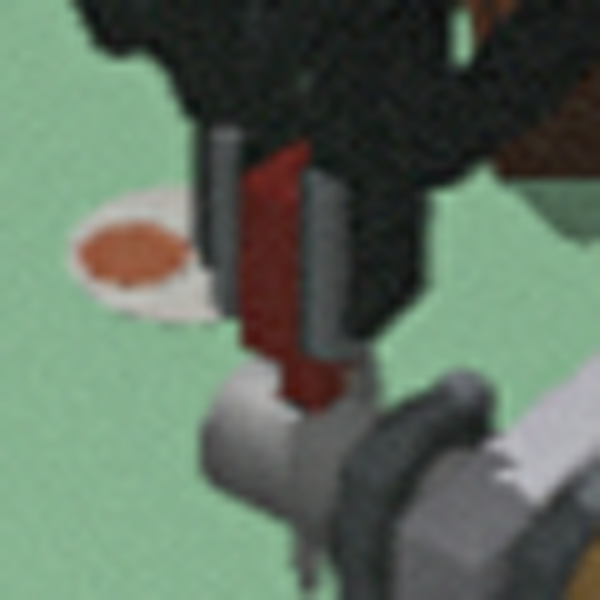

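The shoulder sits on the pin at (315,405), with the leg out below at (305,580). Releasing gently and lifting.

Request:
{"op": "arm_command", "data": {"deltas": [0,0,0,0,0,0,0.2,0,0,0,0,0,0,0.35,0,0,0,0,0,0,0.4,0,0,0,0,0,0,0.4,0,0,-0.3,0,0,0,0.4]}}

```text
t: 14.05
tcp_pos: [0.557, -0.1012, 0.0904]
orientation: [0.397, -3.115, -0.001]
ft_force: [-1.1, 0.4, 0.6]
width: 0.0342
```

Request:
{"op": "arm_command", "data": {"deltas": [0,0,-1,0,0,0,0.4,0,0,-3,0,0,0,0.4,0,0,-7,0,0,0,0.4,0,0,-11,0,0,0,0.4,0,0,-15,0,0,0,0.4]}}

```text
t: 14.47
tcp_pos: [0.5571, -0.1013, 0.2434]
orientation: [0.398, -3.116, -0.0]
ft_force: [1.1, 0.2, -0.5]
width: 0.0341
```

Request:
{"op": "arm_command", "data": {"deltas": [10,8,0,0,0,0,0.4,10,8,0,0,0,0,0.4,10,8,0,0,0,0,0.4,10,8,0,0,0,0,0.4,10,8,0,0,0,0,0.4]}}

```text
t: 14.88
tcp_pos: [0.439, -0.048, 0.2419]
orientation: [-0.399, 3.115, -0.001]
ft_force: [-0.3, 0.5, 0.8]
width: 0.0339
```

Run:
```python
from h import *
from station import ctrl
a=[]
for c,b in(("side",(255,175,100,75)),("top",(290,180,80,60))):
    p,d=imaging.read_camera(c)
    W=cloud(c,d);B=bframe(W);q=p.astype(int)
    R=(q[...,0]>90)&(q[...,0]>2*q[...,1])&(abs(B[...,0])<.03)&(abs(B[...,1]-.008)<.02)&(B[...,2]>.08)
    v=B[R];print(c,R.sum(),v.min(0),v.max(0))
    Bl=(q[...,2]>80)&(q[...,2]>1.7*q[...,0])&(q[...,2]>1.3*q[...,1])&(abs(W[...,0]-.56)<.04)&(abs(W[...,1]-.215)<.04)&(W[...,2]>.055)
    print("blue",np.median(W[Bl],0))
    a.append(cv2.resize(p[b[1]:b[1]+b[3],b[0]:b[0]+b[2],::-1],(400,300),interpolation=cv2.INTER_CUBIC))
cv2.imwrite("pics/final.png",np.hstack(a));print(ctrl.sense()["t"],ctrl.sense()["tcp_pos"],ctrl.sense()["ft_force"])
```

```text
side 58 [-0.0062  0.0006  0.1194] [0.0206 0.011  0.1236]
blue [0.5595 0.2145 0.0997]
top 81 [-0.0077  0.0023  0.1094] [0.0211 0.0139 0.1248]
blue [0.5595 0.2175 0.0985]
14.9833 [ 0.4416 -0.0495  0.2425] [-0.462   0.371   0.0626]
```

View pics/final.png

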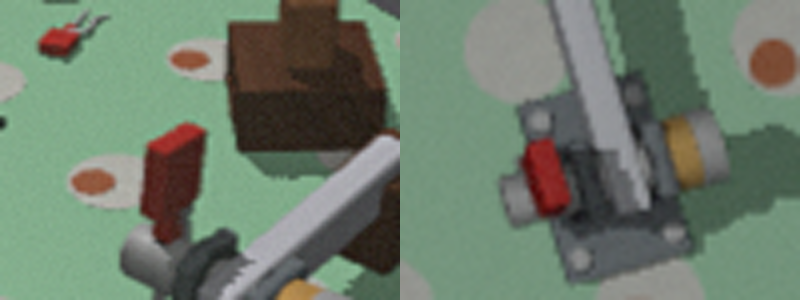

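Seated and released, but the clip leans a little towards +x. Before handing in, I'll measure the tilt by fitting the grip's model to its silhouettes.

```bash
cat > tilt.py <<'E'
from h import *
from station import ctrl
from scipy.optimize import differential_evolution
ms={}
for c in("side","top"):
    p,d=imaging.read_camera(c);q=p.astype(int)
    hsv=cv2.cvtColor(p,cv2.COLOR_RGB2HSV).astype(int)
    m=((hsv[...,0]<6)|(hsv[...,0]>172))&(hsv[...,1]>150)&(hsv[...,2]>45)
    u,v=proj(c,[[*bworld((.003,.008)),.1]])[0].astype(int)
    k=np.zeros_like(m);k[v-25:v+25,u-22:u+22]=1
    n,l,st,_=cv2.connectedComponentsWithStats((m&k).astype(np.uint8));i=1+st[1:,4].argmax()
    ms[c]=(l==i);print(c,st[i])
def box(hx,hy,z0,z1): return np.array([[a*hx,b*hy,z] for a in(-1,1) for b in(-1,1) for z in(z0,z1)])
G=box(.015,.006,.028,.062);S=box(.0045,.0045,.0132,.028)
S4=8
def ras(c,x,y,du,dv,a,b):
    R=(Ro.from_euler("z",BY)*Ro.from_euler("yx",[a,b])).as_matrix();o=np.r_[bworld((x,y)),.06]
    im=np.zeros((50*S4,50*S4),np.uint8);u0,v0=org[c]
    for P in(G,S):
        h=cv2.convexHull(((proj(c,P@R.T+o)+[du-u0+.5,dv-v0+.5])*S4).astype(np.int32));cv2.fillConvexPoly(im,h,1)
    return cv2.resize(im.astype(np.float32),(50,50),interpolation=cv2.INTER_AREA)
org={c:(proj(c,[[*bworld((.003,.008)),.1]])[0].astype(int)-25) for c in ms}
def cost(t,cs=("side","top")):
    x,y,a,b=t[:4];e=0
    for i,c in enumerate(cs):
        u,v=org[c];e+=np.abs(ras(c,x,y,t[4+2*i],t[5+2*i],a,b)-ms[c][v:v+50,u:u+50]).sum()
    return e
o=1.3
for cs in(("side","top"),("side",),("top",)):
    r=differential_evolution(cost,[(-.002,.002),(.005,.011),(-.3,.3),(-.15,.15)]+[(-o,o)]*2*len(cs),args=(cs,),seed=1,maxiter=60,popsize=12)
    print(cs,"x,y,tilt+x,tiltx,offs",r.x,r.fun)
print(ctrl.sense()["t"])
E
python3 tilt.py
```

```text
side [291 206  15  29 141]
top [315 208   9  15  92]Traceback (most recent call last):
  File "tilt.py", line 30, in <module>
    r=differential_evolution(cost,[(-.002,.002),(.005,.011),(-.3,.3),(-.15,.15)]+[(-o,o)]*2*len(cs),args=(cs,),seed=1,maxiter=60,popsize=12)
    return fun(*args, **kwargs)
    ret = solver.solve()
    next(self)
    ~~~~^^^^^^
    energy = self.func(parameters)
    return self.f(x, *self.args)
           ~~~~~~^^^^^^^^^^^^^^^
  File "tilt.py", line 26, in cost
    u,v=org[c];e+=np.abs(ras(c,x,y,t[4+2*i],t[5+2*i],a,b)-ms[c][v:v+50,u:u+50]).sum()
                         ~~~^^^^^^^^^^^^^^^^^^^^^^^^^^^^^
  File "tilt.py", line 20, in ras
    h=cv2.convexHull(((proj(c,P@R.T+o)+[du-u0+.5,dv-v0+.5])*S4).astype(np.int32));cv2.fillConvexPoly(im,h,1)
                       ~~~~^^^^^^^^^^^
  File "h.py", line 10, in proj
    k=imaging.get_calibration(c);K=k["camera_matrix"];E=np.linalg.inv(k["extrinsics"])
ValueError: time passes only in moves, steps and waits
```

```bash
sed -i 's/^from station import imaging/from station import imaging as _i\nfrom functools import lru_cache\nclass imaging:\n    read_camera=staticmethod(_i.read_camera)\n    get_calibration=staticmethod(lru_cache(_i.get_calibration))/' h.py; timeout 300 python3 tilt.py
```

```text
side [291 206  15  29 137]
top [315 208   9  15  91]
('side', 'top') x,y,tilt+x,tiltx,offs [ 0.0016  0.008   0.0675  0.0188 -0.5835 -0.5578 -0.2799 -0.7083] 285.671875
('side',) x,y,tilt+x,tiltx,offs [ 0.0015  0.0102  0.0783  0.1397 -0.9405 -1.2271] 237.078125
('top',) x,y,tilt+x,tiltx,offs [ 0.0019  0.0059  0.0097 -0.0611 -0.1805 -1.2849] 11.5
15.1833
```

```bash
sed -i 's/^    m=.*/    g=cv2.GaussianBlur(p,(3,3),0.6).astype(int); m=(g[...,0]>1.9*g[...,1])\&(g[...,0]>1.7*g[...,2])\&(g[...,0]>45)/' tilt.py; timeout 300 python3 tilt.py
```

```text
side [291 206  15  29 198]
top [315 208   9  15  94]
('side', 'top') x,y,tilt+x,tiltx,offs [ 0.0018  0.0088  0.0424  0.0559 -0.3572 -0.7608 -1.1998 -0.6199] 221.515625
('side',) x,y,tilt+x,tiltx,offs [ 0.0011  0.0107  0.0884  0.1373 -0.6091 -0.9758] 175.515625
('top',) x,y,tilt+x,tiltx,offs [ 0.0017  0.005   0.0135 -0.0507 -0.7094 -1.2313] 11.890625
15.2833
```

```bash
cat > ov.py <<'E'
from h import *
p,d=imaging.read_camera("side");b=(278,196,40,60);k=10
big=cv2.resize(p[b[1]:b[1]+b[3],b[0]:b[0]+b[2],::-1],None,fx=k,fy=k,interpolation=cv2.INTER_CUBIC)
def box(hx,hy,z0,z1): return np.array([[a*hx,e*hy,z] for a in(-1,1) for e in(-1,1) for z in(z0,z1)])
out=[]
for a in(0,.12):
    im=big.copy();R=(Ro.from_euler("z",BY)*Ro.from_euler("y",a)).as_matrix();o=np.r_[bworld((.0005,.0085)),.06]
    for P in(box(.015,.006,.028,.062),box(.0045,.0045,.0132,.028)):
        q=proj("side",P@R.T+o);h=cv2.convexHull(((q-[b[0],b[1]]+.5)*k).astype(np.int32));cv2.polylines(im,[h],True,(255,255,0),1)
    out.append(im)
cv2.imwrite("pics/ov.png",np.hstack(out))
E
python3 ov.py
```

```text
(no output)
```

View pics/ov.png

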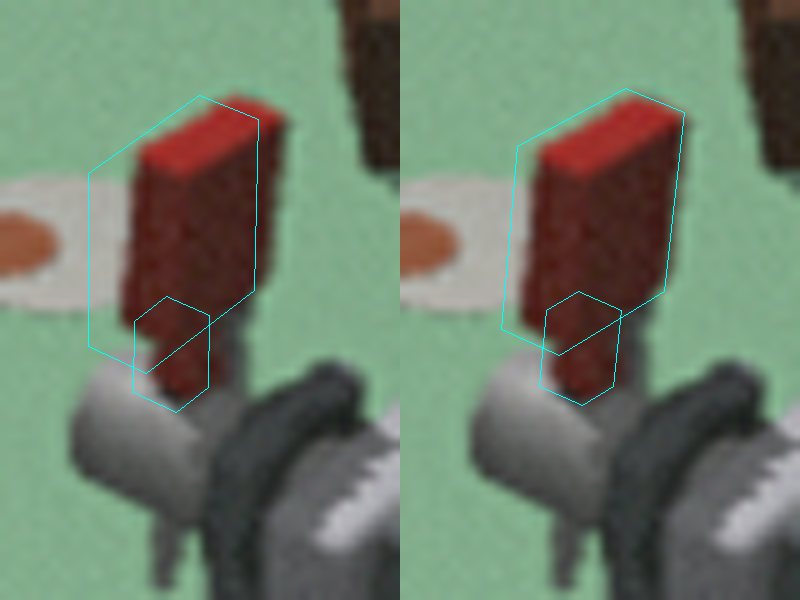

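The tilt is about 0.1 rad. The 6 mm leg in the 8 mm, 25 mm deep hole can't lean much more than that, and the limit is 0.2. The silhouette is unchanged between readings, so the clip is at rest. Handing in.

```bash
python3 -c "
from station import ctrl
print(ctrl.sense()['t'],ctrl.sense()['ft_force']);print(ctrl.job_done())"
```

```text
15.3333 [0.65349334 0.2722251  0.04355414]
the job is handed in; nothing more can be done
None
```

The job is handed in at about 15.3 s on the robot's clock; no verdict was reported.

**What I did:**
- **Pin:** I pushed it home by its head at about 7–8 N. At the stop the wrist force rose to about 18 N, against the 40 N limit.
- **Clip:** I took the middle-sized red clip from the rack and lowered its leg into the cross hole, about 8.5 mm from pin_axis. It met no resistance going in.
- **Seating:** The bow forced over the pin at a peak of 16–17 N, slightly over the 8–15 N you gave. The force then fell to zero and rose again as the shoulder met the pin. I then let go and moved the arm clear.

**Last checks:**
- The pictures show the head on the bush, the shoulder on the pin and the leg out below it. I could not see the bow itself; that it sprung shut is judged from the force drop.
- The grip top is at about 122 mm, as expected when seated.
- The blue clip is unmoved (within 0.5 mm).
- **Lean:** the clip leans about 0.1 rad towards the bow side, within the 0.2 limit.
- **Disagreement:** my automatic silhouette fit gave inconsistent tilts, 0.01 to 0.14 rad depending on camera and axis. I relied on the overlay picture and the depth readings instead.
- I did not measure the jars and blocks at the end.

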